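# Take the battery cover off the vapour sampler

### The job

Take the battery cover off the portable vapour sampler that lies on its face on the worktop, so that its cells can be changed: press the snap tab in until it lets go, slide the cover off its catch with the tab held in, then lift it off and lay it flat, right side up, on the free worktop beside the sampler. Feel your way, because the tab cracks if it is pressed hard and the catch breaks if the cover is forced, and leave the other things on the worktop where they are.

Things in the scene. Friction and masses are not known exactly. Their poses are not given: they have to be found in the camera images.
- sampler: Portable sampler: grey case 194 x 104 x 46 mm, black end caps 2 mm above its deck, two hose stubs at the +x end; lies on its face, held fast. Origin: centre of its underside, on the worktop. x: along its length from the snap-tab end (robot side) to the stub end; z up. Deck (upper face) 46 mm above the origin, x -77 to 75; the battery bay is sunk in it under the cover.
- cover: Loose battery cover, grey, 114 x 56 mm, 0.1 kg. Origin: on its lower face; shut, 46 mm above the sampler's origin, same axes. Four tongues reach 9.5 mm below the origin, under lips of the deck: it lifts only after sliding 10 to 15 mm along +x (12.5 best, dead stop at 15.5; sliding with the tab pressed takes up to 20 N, the catch breaks at 35). Laid down it stands on the tongues, origin 9.5 mm up.
- hump_mid (a point): On the cover, 13 mm along +x from its origin: centre of the underside (deck level when shut) of the hump, the cover's raised far part, 86 mm long (x), 56 mm wide (y), 20 mm high, with parallel ribbed sides to grasp across y and three chevrons on top pointing along +x. The deck goes on for 22 mm on either side of the hump.
- hump_face (a point): On the cover: centre of the hump's end face, which looks to -x at 30 mm from the cover's origin, 10 mm above its lower face; face 56 mm wide, 20 mm high. A finger that presses the thumb pad in front of it can push the cover along +x by it. The cover's near part, x -58 to -30 mm with the snap tab in the middle, is only 4 mm high.
- tab: Snap tab, part of the cover: springy tongue 31 mm wide, flexing down about its root (the origin) under the hump; its hook behind a keeper bar of the sampler stops the slide. It lets go when the pad is 2.3 mm down (9 to 10 N), bottoms at 2.8 mm (12 N) and cracks above 20 N. Hold it down for the first 3 mm of slide at least; past 9 mm the hook is out from under the bar and free.
- tab_pad (a point): Middle of the tab's upper face under the black rubber thumb pad: 42 mm from the cover's origin towards -x, 12 mm from the hump's end face, 3 mm above the cover's lower face. The pad, 17 (x) by 24 mm (y) with a crowned ribbed top, is built up here of stick-on layers for gloved hands. Its thickness differs from sampler to sampler and must be felt: its top lies 4.3 to 12.3 mm above this point.
- cell_pack: Bystander: two new AA cells in a flat pack, 50 x 29 x 15 mm, near the worktop's front edge. Origin: centre of its underside.
- syringe: Bystander: plastic syringe, 104 mm long, lying. Origin: centre of its underside.
- probe_meter: Bystander: hand-held meter, 129 x 64 x 23 mm, lying at the left. Origin: centre of its underside.
- spring_clamp: Bystander: dark spring clamp, 94 x 26 x 32 mm, lying to the left of the sampler. Origin: centre of its underside.
- screwdriver: Bystander: screwdriver, 190 mm long, lying at the far left, behind the jar. Origin: centre of its underside.
- spanner: Bystander: open-ended spanner, 147 mm long, lying along the front edge. Origin: centre of its underside.
- marker: Bystander: marker pen, 135 mm long, lying near the front edge at the right. Origin: centre of its underside.

How it is judged (in metres and radians):
On the way, in this order (a step that is already met when the one before it is completed fails the run):
1. the cover has slid off its catch along the deck (x of cover in the frame of sampler above 0.009 m and z of cover in the frame of sampler below 0.051 m), for 0.1 s.
2. the cover is lifted clear of the deck (z of cover in the frame of sampler above 0.065 m), for 0.1 s.
At the end, for the whole second after the job is handed in: The cover lies at rest on the worktop beside the sampler, right side up and flat (within 0.1 rad), its origin less than 15 mm above the worktop (height (world z) of cover below 0.015 m and angle between cover's own z axis and vertical below 0.1 rad and horizontal distance between cover and sampler above 0.07 m and linear speed of cover below 0.02 m/s); the robot touches nothing.
It fails at once if the snap tab is pressed with more than 20 N (contact force between any of the fingers, the arm and tab above 20 N).
It fails at once if the cover is forced against the sampler with more than 35 N (contact force between cover and sampler above 35 N).
It fails at once if another thing on the worktop is shifted by more than 20 mm (distance of any of cell_pack, syringe, probe_meter, spring_clamp, screwdriver, spanner, marker from where it was at the start of the episode above 0.02 m).
It also fails if it takes over 43 s, if anything falls off the work surface, if the arm or the gripper's body presses on something with over 40 N, if the wrist force passes 120 N, or if a joint passes its speed limit or range.

### The arm

A 6-joint arm with a two-finger parallel gripper is mounted at the origin on a cart in front of the work surface, level with it; the furniture and walls round the work are solid. World frame = base frame: x ahead of the robot, y to its left, z up, the work surface at z = 0. Lengths are in m, angles in degrees, forces in N, time in s.
With the tool pointing down it reaches from about 0.325 to 0.85 m from the base axis. Payload 15.5 kg.
Tool frame: the origin (TCP) lies at the very end of the fingers, on their centre line; the grasp point (between the pads) lies arm.grip_depth behind it (arm.grip_depth is the distance from the TCP to the grasp point, in m); z points along the fingers, y is the direction in which the jaws open and shut (so a half turn about z gives the same grasp; the last joint's range is limited). The gripper opens to 91 mm and grips with 3 to 60 N. Pads are 32 mm wide; open, the fingers measure 118 mm over their backs; the gripper's body (76 mm by 178 mm) begins 60 mm behind the grasp point.
Start: joints at [-69.357, 28.281, 77.091, -0, 74.628, -5.472], TCP at [0.275, -0.561, 0.214] pointing down, gripper open.
Joint ranges: [-166.48, 166.48], [-47.26, 123.95], [12.59, 153.08], [-70.14, 250.14], [6.76, 159.57], [-176.63, 176.63]. Speed limits (degrees/s): [108.29, 108.29, 147.25, 172.46, 172.46, 172.46].

### API

Orientations are given as a 3x3 rotation matrix whose columns are the frame's x, y, z axes.
In Python, from rig import arm gives the robot as it stands. Calls block until the motion is done:
- arm.move_to(position, orientation): joint-space move of the TCP to a pose.
- arm.move_l(position, orientation=None, feed=0.15): straight line of the TCP; orientation=None keeps the orientation; feed is the mean speed in m/s.
- arm.move_joints(angles): joint-space move.
- arm.grip(opening): finger opening in m; the grip force is fixed at half the most; returns when the fingers have stopped.
- arm.sleep(seconds).
- arm.solve_ik(position, orientation): joint angles nearest the present ones, or None.
- arm.snapshot(name): name is "side" or "top" or "wrist"; returns the picture (420x560x3 uint8, red, green, blue); there is no depth.
- arm.get_calibration(name): a dict with "intrinsics" (3x3 intrinsics, pixels), "cam_to_world" (4x4, takes a point from camera to world coordinates). Camera axes: x right, y down, z forward; pixel columns grow to the right and rows downward; lengths in m; the calibration is good to about 2 mm. A picture is of the moment at which its call begins: read the wrist's pose just before it. get_calibration takes no time and is no camera call; for the wrist camera it gives the pose at the moment of the call.
A pose or a line that the arm cannot do raises arm.Unreachable and nothing moves.
- arm.sign_off(): hands the job in, once; it reports no verdict.
Readings, each from a call of its own:
- arm.current_t(): time.
- arm.current_joint_positions(): joint angles.
- arm.current_dq(): joint speeds.
- arm.current_tau(): joint torques, N m.
- arm.current_ee_pos(): TCP position.
- arm.current_tool_rot(): TCP orientation.
- arm.current_force(): force on the tool from outside, world axes, zero at the start.
- arm.current_torque(): the same for the moment, N m.
- arm.current_width(): finger opening in m.
Only numpy, scipy, OpenCV 4.12 (cv2) and the standard library are available. Lean on these libraries where they do the work, as an engineer would, in place of code of your own. Each camera call takes 0.05 s, during which the arm holds its last target. There are 200 camera calls.

## Working session

There is one attempt and no reset: what is moved stays moved. The work goes in short steps, each a Python script; the robot and the scene stay as the last script left them, time stands still between calls to the robot, and variables do not carry over. Pictures are saved under pics/ and viewed, about 8 in all and at most 12, crops included, and the job is handed in when it is done.

```bash
ls; mkdir -p pics
python3 - <<'E'
from rig import arm
import cv2
for n in("top","side"):
    cv2.imwrite(f"pics/{n}0.png",arm.snapshot(n)[:,:,::-1]); c=arm.get_calibration(n);print(n,c["intrinsics"].round(1).tolist(),c["cam_to_world"].round(4).tolist())
print(arm.current_t(),arm.grip_depth,arm.current_tool_rot().round(3),arm.current_width(), arm.current_force())
E
```

```text
pics
top [[435.2, 0.0, 277.1], [0.0, 435.2, 212.1], [0.0, 0.0, 1.0]] [[-0.0096, -0.9988, 0.0481, 0.3992], [-0.9999, 0.0103, 0.0133, 0.0533], [-0.0138, -0.048, -0.9988, 1.1278], [0.0, 0.0, 0.0, 1.0]]
side [[429.2, 0.0, 273.9], [0.0, 429.2, 205.9], [0.0, 0.0, 1.0]] [[0.9996, 0.027, -0.0084, 0.4614], [0.0197, -0.4537, 0.8909, -0.941], [0.0202, -0.8907, -0.4541, 0.6033], [0.0, 0.0, 0.0, 1.0]]
0.1 0.0188 [[ 0.898  0.44  -0.   ]
 [ 0.44  -0.898  0.001]
 [ 0.    -0.001 -1.   ]] 0.0913750728087932 [-0.39691021 -0.12983315 -0.00387439]
```

View pics/top0.png

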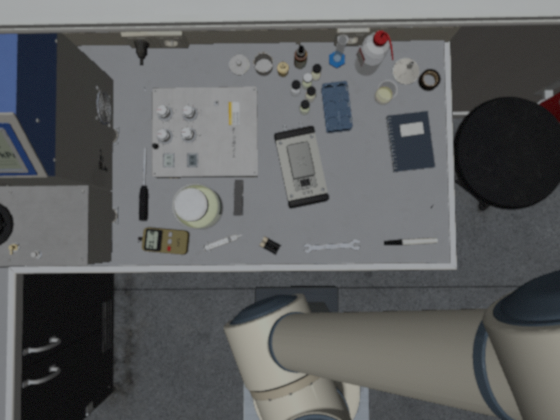

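View pics/side0.png

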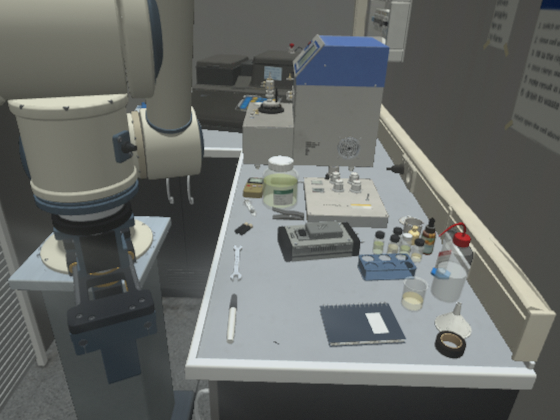

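The top view shows the sampler at about (302,167), with its tab end (307,200) towards the robot and the stub end at (295,132). There is free worktop to its right, around (370,185). I'll enlarge the sampler and cast rays.

```bash
cat > h.py <<'E'
import numpy as np,cv2
from rig import arm
def ray(cal,uv,z):
    K,T=cal["intrinsics"],cal["cam_to_world"]
    d=T[:3,:3]@np.linalg.solve(K,[uv[0],uv[1],1]);o=T[:3,3]
    return o+d*(z-o[2])/d[2]
def proj(cal,p):
    K,T=cal["intrinsics"],cal["cam_to_world"]
    q=K@(T[:3,:3].T@(np.asarray(p)-T[:3,3]));return q[:2]/q[2]
def R(yaw): # tool down; tool y axis at yaw+90 side => tool x along yaw
    c,s=np.cos(yaw),np.sin(yaw)
    return np.array([[c,s,0],[s,-c,0],[0,0,-1.]])
E
python3 - <<'E'
from h import *
c=arm.get_calibration("top");im=cv2.imread("pics/top0.png")
g=cv2.cvtColor(im,cv2.COLOR_BGR2GRAY)
m=(g<45).astype(np.uint8); m[:115]=0;m[215:]=0;m[:,:265]=0;m[:,335:]=0
n,l,s,ce=cv2.connectedComponentsWithStats(m)
for i in range(1,n):
    if s[i,4]>80:
        pts=np.argwhere(l==i)[:,::-1].astype(np.float32)
        r=cv2.minAreaRect(pts);print(s[i],ce[i],r,ray(c,r[0],.048).round(4))
cv2.imwrite("pics/c1.png",cv2.resize(im[115:220,255:395],None,fx=5,fy=5,interpolation=cv2.INTER_CUBIC))
for uv in[(370,185),(390,200),(355,200),(360,230)]:print(uv,ray(c,uv,0).round(3))
E
```

```text
[275 127  39  12 198] [293.8030303  132.39393939] ((293.7884521484375, 132.4423065185547), (5.099020004272461, 39.0271110534668), 78.69007110595703) [0.6504 0.0241 0.048 ]
[289 194  39  14 219] [309.11415525 200.48858447] ((308.1529541015625, 200.688232421875), (5.965588092803955, 39.26441955566406), 77.47119140625) [ 0.4787 -0.0096  0.048 ]
(370, 185) [ 0.521 -0.173  0.   ]
(390, 200) [ 0.482 -0.224  0.   ]
(355, 200) [ 0.483 -0.134  0.   ]
(360, 230) [ 0.405 -0.145  0.   ]
```

View pics/c1.png

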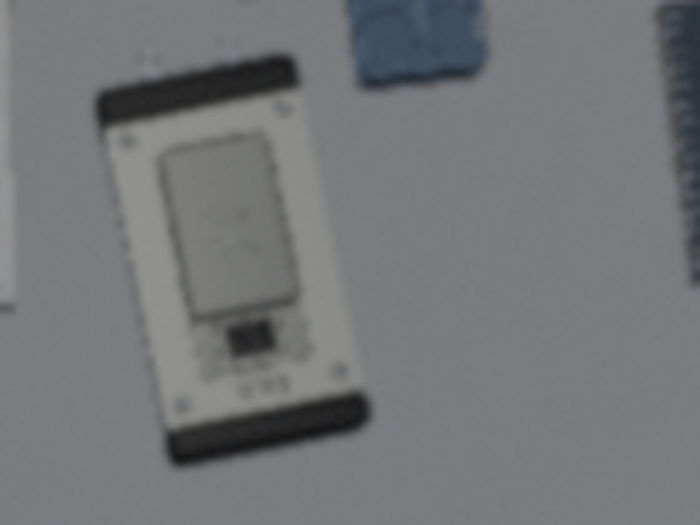

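The crop shows the cover hump at crop (230,225) and the black thumb pad at (250,338), on an axis yawed by about 11°. Next I'll go above the pad with the fingers closed and the jaw axis along the slide, then take one close look.

Run:
```python
from h import *
yaw=np.arctan2(.0337,.1717);c=np.array([.5646,.0072]);u=np.array([np.cos(yaw),np.sin(yaw)])
print(np.degrees(yaw))
p=[*(c-.075*u),.20]
best=None
for k in(-np.pi/2,np.pi/2):
    q=arm.solve_ik(p,R(yaw+k));print(k,q)
    if q is not None and (best is None or abs(q[5])<abs(best[1][5])):best=(k,q)
arm.move_joints(best[1]);arm.grip(0.0)
cal=arm.get_calibration("wrist");im=arm.snapshot("wrist")
np.savez("w1.npz",**cal);cv2.imwrite("pics/w1.png",im[:,:,::-1])
print(best[0],arm.current_t(),arm.current_ee_pos(),arm.current_width(),arm.current_force(),cal["cam_to_world"].round(3).tolist(),cal["intrinsics"][0,0])
for x in(-.097,-.077,-.03,.056,.075):print(x,proj(cal,[*(c+x*u),.046]))
```

```text
11.104434033918116
-1.5707963267948966 [-7.81656223e+00  1.85026907e+01  9.66088132e+01 -2.54444375e-14
  6.48884962e+01  1.61079004e+02]
1.5707963267948966 [-7.81656223e+00  1.85026907e+01  9.66088132e+01 -2.54444375e-14
  6.48884962e+01 -1.89209963e+01]
1.5707963267948966 3.65 [ 0.49104246 -0.00724876  0.20000703] 0.000347151444825138 [-0.47577754  0.13464754  0.4150529 ] [[0.981, 0.185, 0.052, 0.476], [0.193, -0.943, -0.271, 0.069], [-0.001, 0.276, -0.961, 0.37], [0.0, 0.0, 0.0, 1.0]] 374.0189918276378
-0.097 [256.5978096  192.17978723]
-0.077 [279.08590163 192.18763515]
-0.03 [331.94157585 192.20608077]
0.056 [428.68767356 192.23984331]
0.075 [450.06730063 192.24730439]
```

View pics/w1.png

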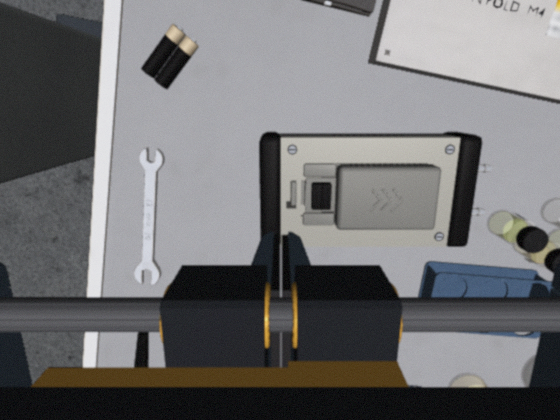

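The wrist view shows the pad at (320,195), the hump face at about u=336, the near cap at u=262–280 and the far cap at about 455. I'll enlarge it to measure edges.

Run:
```python
from h import *
im=cv2.imread("pics/w1.png")
cv2.imwrite("pics/w1z.png",cv2.resize(im[125:260,250:490],None,fx=3.3,fy=3.3,interpolation=cv2.INTER_CUBIC))
cal=dict(np.load("w1.npz"))
g=cv2.cvtColor(im,cv2.COLOR_BGR2GRAY)
for v in(150,165,180,200,220): print(v,[ (int(k)+250,int(d)) for k,d in enumerate(np.diff(g[v,250:490].astype(int))) if abs(d)>22])
for u in(300,340,400,430): print(u,[ (int(k)+120,int(d)) for k,d in enumerate(np.diff(g[120:260,u].astype(int))) if abs(d)>15])
```

```text
150 [(257, -26), (258, -56), (259, -59), (278, 25), (279, 55), (280, 63), (286, -31), (287, -26), (296, 34), (297, 23), (444, -40), (454, 38), (457, -23), (458, -64), (459, -64), (479, 49), (480, 55), (481, 33)]
165 [(258, -57), (259, -53), (260, -23), (279, 65), (280, 57), (281, 23), (302, -25), (303, -24), (432, 25), (433, 29), (455, -27), (456, -63), (457, -55), (477, 47), (478, 56), (479, 25)]
180 [(258, -51), (259, -57), (260, -28), (279, 64), (280, 60), (335, -42), (336, -26), (439, 23), (454, -63), (455, -57), (475, 57), (476, 56)]
200 [(259, -63), (260, -59), (279, 66), (280, 55), (289, -31), (291, 23), (310, -53), (311, -44), (329, 34), (330, 42), (334, -43), (335, -32), (337, 24), (451, -53), (452, -61), (472, 58), (473, 59)]
220 [(259, -58), (260, -60), (279, 56), (280, 54), (301, -30), (332, -24), (333, -39), (334, -25), (448, -30), (449, -58), (450, -46), (469, 54), (470, 51), (471, 27)]
300 [(132, -44), (133, -52), (135, 23), (136, 46), (137, 49), (235, -18), (236, -28), (237, -24), (238, -30), (239, -17)]
340 [(131, -17), (132, -47), (133, -56), (135, 34), (136, 51), (137, 48), (161, -19), (162, -38), (163, -33), (164, -31), (165, -18), (167, 17), (228, 18), (229, 33), (230, 17)]
400 [(132, -45), (133, -49), (135, 24), (136, 51), (137, 43), (138, 19), (161, -17), (162, -42), (163, -52), (166, 17), (167, 25), (229, 34)]
430 [(131, -17), (132, -46), (133, -42), (135, 21), (136, 44), (137, 52), (162, -19), (163, -60), (164, -46), (166, 22), (167, 18), (228, 16), (229, 22)]
```

View pics/w1z.png

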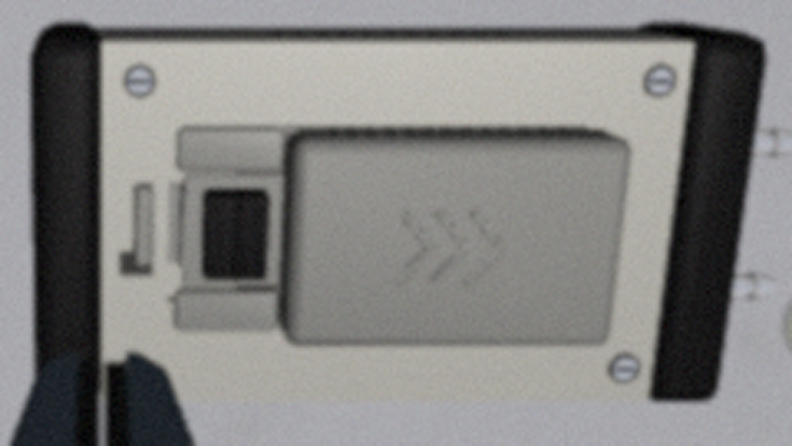

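Run:
```python
from h import *
cal=dict(np.load("w1.npz"))
P=lambda u,v,z:ray(cal,(u+.5,v+.5),z)[:2]
near=np.array([P(u,v,.048) for v,u in((150,279.5),(165,279.8),(180,279.7),(200,279.7),(220,279.7))])
far=np.array([P(u,v,.046) for v,u in((150,458.4),(165,456.2),(180,454.5),(200,451.6),(220,449))])
fy=lambda a:np.polyfit(a[:,1],a[:,0],1)
for a in(near,far):
    k=fy(a);print(a.mean(0),np.degrees(np.arctan(-k[0])))
he=np.array([P(u,136.5,.046) for u in(300,340,400,430)]);print("deck+y",he.round(4).tolist(),np.degrees(np.arctan(np.polyfit(he[:,0],he[:,1],1)[0])))
for v in(166.5,229):
    a=np.array([P(u,v,.066) for u in(345,400,430)]);print("hump",v,a.round(4).tolist())
print("pad",[P(321,195,z).round(4) for z in(.0535,.0575,.0615)])
yaw=np.radians(11.1);u=np.array([np.cos(yaw),np.sin(yaw)]);n=np.array([-u[1],u[0]]);c0=np.array([.5646,.0072])
f=lambda p:((p-c0)@np.c_[u,n]*1000).round(1).tolist()
print("in sampler est frame:",f(near.mean(0)),f(far.mean(0)),f(he[1]),f(he[3]),f(P(380,166.5,.066)),f(P(380,229,.066)),f(P(321,195,.0575)),"humpface top",f(P(337.5,200,.066)))
```

```text
[4.88479069e-01 3.12884604e-04] 11.182561588310682
[0.63955858 0.02957504] 10.959672351254369
deck+y [[0.4977, 0.0434], [0.5312, 0.05], [0.5814, 0.0599], [0.6065, 0.0648]] 11.117374163279672
hump 166.5 [[0.5375, 0.0284], [0.5817, 0.0371], [0.6057, 0.0418]]
hump 229 [[0.5505, -0.0242], [0.5968, -0.0151], [0.622, -0.0101]]
pad [array([ 0.5255, -0.0016]), array([ 0.5249, -0.0007]), array([5.243e-01, 2.000e-04])]
in sampler est frame: [-76.0, 7.9] [77.9, 7.5] [-24.5, 48.4] [52.2, 48.4] [6.1, 26.0] [10.1, -28.1] [-40.5, -0.1] humpface top [-27.5, -2.3]
```

```bash
cat >> h.py <<'E'
yaw=np.radians(11.1);u=np.array([np.cos(yaw),np.sin(yaw)]);n=np.array([-u[1],u[0]]);c=np.array([.5646,.0072])+.0018*u-.0005*n
def W(x,y,z): return np.array([*(c+x*u+y*n),z])
def F():
    f=np.mean([arm.current_force() for _ in range(3)],0);return np.array([f[:2]@u,f[:2]@n,f[2]])
E
python3 - <<'E'
from h import *
Rp=R(yaw+np.pi/2)
arm.move_to(W(-.0445,0,.085),Rp);arm.move_l(W(-.0445,0,.065),Rp,feed=.06)
arm.sleep(.2);f0=F();np.save("f0.npy",f0);print(arm.current_t(),f0)
z=.065;log=[]
while z>.0495:
    t=arm.current_t();z-=.0004;arm.move_l(W(-.0445,0,z),feed=.02);f=F()-f0
    log.append((round(z*1000,1),round(arm.current_ee_pos()[2]*1000,2),f.round(1).tolist(),round(arm.current_t()-t,3)))
    if f[2]>10.3 or abs(f[0])>6:break
for l in log[-14:]:print(l)
print(arm.current_t())
E
```

```text
4.8833 [ 0.36241894  0.03446599 -0.5704888 ]
(59.0, np.float64(58.97), [0.1, -0.2, 0.4], 0.25)
(58.6, np.float64(58.58), [-1.0, -0.2, 0.4], 0.25)
(58.2, np.float64(58.18), [-0.6, 0.5, 0.4], 0.25)
(57.8, np.float64(57.78), [-0.4, -0.2, 0.6], 0.25)
(57.4, np.float64(57.38), [-1.1, 0.8, -0.1], 0.25)
(57.0, np.float64(57.0), [-0.8, 0.3, 0.6], 0.25)
(56.6, np.float64(56.64), [-1.1, -0.0, 2.1], 0.25)
(56.2, np.float64(56.22), [-1.7, 0.3, 3.0], 0.25)
(55.8, np.float64(55.82), [-1.9, -0.2, 5.6], 0.25)
(55.4, np.float64(55.43), [-2.5, -0.5, 7.0], 0.25)
(55.0, np.float64(55.07), [-3.2, -0.1, 7.9], 0.25)
(54.6, np.float64(54.73), [-3.5, -0.3, 9.6], 0.25)
(54.2, np.float64(54.37), [-4.9, 0.2, 9.4], 0.25)
(53.8, np.float64(54.01), [-4.1, 0.1, 11.7], 0.25)
11.8833
```

Run:
```python
from h import *
f0=np.load("f0.npy");z=.0538;x=-.0445;log=[]
while x<-.0365:
    x+=.0007;arm.move_l(W(x,0,z),feed=.02);f=F()-f0
    p=arm.current_ee_pos();px=(p[:2]-c)@u
    log.append((round(x*1000,1),round(px*1000,2),round(p[2]*1000,2),f.round(1).tolist()))
    if f[0]<-24 or f[2]>16: break
    if f[2]>14: z+=.0002
    if f[2]<10 and x<-.041: z-=.0002
for l in log:print(*l)
print(arm.current_t())
cv2.imwrite("pics/w2.png",arm.snapshot("wrist")[120:300,230:500,::-1].repeat(3,0).repeat(3,1)[:,:800])
```

```text
-43.8 -44.48 53.92 [-6.1, -0.3, 12.0]
-43.1 -43.95 53.91 [-6.9, -0.3, 11.8]
-42.4 -43.28 53.88 [-7.4, -0.1, 12.7]
-41.7 -42.62 53.88 [-6.5, -0.1, 12.6]
-41.0 -41.92 53.87 [-6.8, 0.9, 12.8]
-40.3 -41.24 53.87 [-6.9, 0.4, 13.1]
-39.6 -40.54 53.89 [-7.5, 1.0, 11.6]
-38.9 -39.83 53.88 [-7.6, 0.9, 12.1]
-38.2 -39.11 53.87 [-6.5, 0.2, 12.2]
-37.5 -38.43 53.88 [-7.1, -0.4, 12.4]
-36.8 -37.71 53.87 [-7.3, 0.5, 12.1]
-36.1 -37.0 53.89 [-7.1, 0.8, 12.0]
14.8833
```

View pics/w2.png

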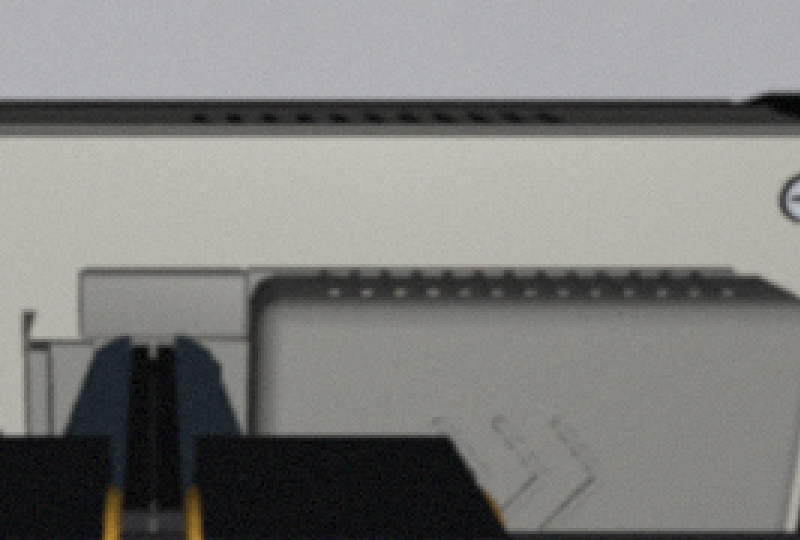

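The picture shows the fingertips at (155,340) on the pad. The cover's near edge is at zoomed u=80 and the hump face at 250, and I'll convert both to find how far the cover has slid.

Run:
```python
from h import *
cal=arm.get_calibration("wrist")
for nm,a,b,z in(("near edge -58",80,300,.050),("hump face -30 base",249,320,.050),("hump face top",262,320,.066),("screw",800,198,.046)):
    p=ray(cal,(230+a/3,120+b/3),z)[:2]-c;print(nm,p@u*1000,p@n*1000)
cal=dict(np.load("w1.npz"))
for nm,a,b,z in(("near edge -58",178,150,.050),("hump face base",285,160,.050),("face top",300,160,.066),("screw",660,80,.046)):
    p=ray(cal,(250+a/3.3,125+b/3.3),z)[:2]-c;print("before",nm,p@u*1000,p@n*1000)
```

```text
near edge -58 -49.252018922878186 22.400362547762526
hump face -30 base -21.72741312417433 19.0027643857679
hump face top -21.230152808301582 24.448373088328037
screw 67.1661411729239 38.542179487612735
before near edge -58 -57.29106199175786 20.762471837279737
before hump face base -29.169427805741268 18.120555838566805
before face top -27.838409634724357 21.139690603461602
before screw 68.37336691134627 38.55036310851133
```

The cover is travelling with the finger: it has slid about 8 mm at roughly 7 N. I'll continue to about 12.5 mm, then release and look from above the hump with the grasp orientation.

Run:
```python
from h import *
f0=np.load("f0.npy");z=.0538;x=-.0361;log=[]
while x<-.0317:
    x+=.0009;arm.move_l(W(x,0,z),feed=.02);f=F()-f0
    p=arm.current_ee_pos();log.append((round(x*1000,1),round((p[:2]-c)@u*1000,2),round(p[2]*1000,2),f.round(1).tolist()))
    if f[0]<-22 or f[2]>16: break
for l in log:print(*l)
x=(p[:2]-c)@u
arm.move_l(W(x,0,.10),feed=.1);print(arm.current_t())
Rg=R(yaw)
q=arm.solve_ik(W(.0255,0,.15),Rg);print(q)
arm.move_joints(q);arm.grip(.091);print(arm.current_t(),arm.current_width())
cal=arm.get_calibration("wrist");np.savez("w3.npz",**cal);cv2.imwrite("pics/w3.png",arm.snapshot("wrist")[:,:,::-1])
```

```text
-35.2 -36.09 53.87 [-7.2, 1.1, 12.9]
-34.3 -35.2 53.88 [-7.6, 1.3, 12.5]
-33.4 -34.3 53.88 [-7.1, 0.0, 13.3]
-32.5 -33.39 53.88 [-7.4, 0.4, 12.9]
-31.6 -32.47 53.89 [-6.9, 0.5, 12.8]
16.7917
[-4.62305358e+00  2.94907084e+01  8.63021999e+01 -2.54444375e-14
  6.42070918e+01  7.42769464e+01]
19.6667 0.09148240425463383
```

View pics/w3.png

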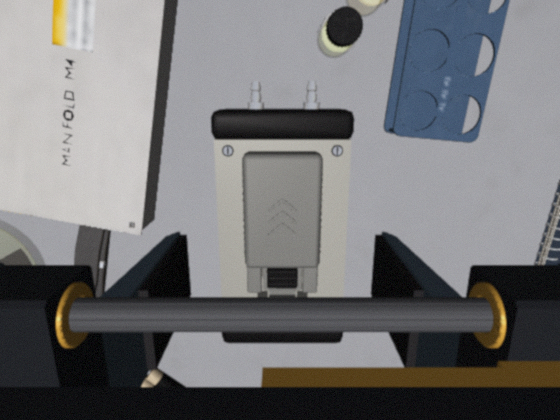

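The view shows the hump at u 243–322, v 152–267, centred between the open fingers, with the far cap's inner edge at v≈139. I'll check the slide, then grasp and lift gently.

Run:
```python
from h import *
cal=dict(np.load("w3.npz"))
def S(u_,v,z):
    p=ray(cal,(u_,v),z)[:2]-c;return np.array([p@u,p@n])*1000
print("far/near/left/right of hump top",S(282,153,.066),S(282,267,.066),S(243,210,.066),S(322,210,.066),"cap inner",S(282,139,.046),"screws(68)",S(228,151,.046),S(337,150,.046))
hy=(S(243,210,.066)+S(322,210,.066))[1]/2e3
y=np.clip(hy,-.002,.002);print(y)
x=.0255;Rg=R(yaw)
arm.move_l(W(x,y,.09),Rg,feed=.15);arm.move_l(W(x,y,.0485),feed=.06);arm.sleep(.15)
f0=F();print(arm.current_t(),f0)
w=arm.grip(.050);arm.sleep(.1);print(arm.current_width(),F()-f0,arm.current_t())
for z in(.0495,.051,.053):
    arm.move_l(W(x,y,z),feed=.02);print(z,arm.current_width(),(F()-f0).round(1),arm.current_t())
    if abs((F()-f0)[2])>15:print("STUCK");break
```

```text
far/near/left/right of hump top [69.11686639 -1.22194703] [-14.9922828   -1.32754448] [28.9076123  26.28996438] [ 28.91635524 -29.54130988] cap inner [76.53243356 -1.28889217] screws(68) [67.88206977 38.07956895] [ 68.62024175 -41.37738585]
-0.001625672747437223
21.2583 [-0.65374931 -0.26850023  0.62608481]
0.05599301583495954 [1.15241008 1.0933702  0.49993475] 21.9917
0.0495 0.05581611945338745 [ 1.2 -0.4 -1.9] 22.2417
0.051 0.05588376169813337 [ 0.4  0.9 -1.7] 22.4917
0.053 0.05549627314963693 [ 0.4  1.5 -1.5] 22.7417
```

The lift is free at about 2 N, close to the cover's weight. I'll carry it to the free worktop on the right and lay it down.

Run:
```python
from h import *
arm.move_l(W(.0255,-.0016,.115),feed=.12);print(arm.current_t(),arm.current_width())
X,Y=-.037,-.15;Rg=R(yaw)
arm.move_l(W(X,Y,.115),feed=.15);arm.move_l(W(X,Y,.03),feed=.1);arm.sleep(.1);f0=F()
z=.016
arm.move_l(W(X,Y,z),feed=.04)
while z>.0095:
    z-=.0006;arm.move_l(W(X,Y,z),feed=.02);f=F()-f0
    if f[2]>2.5:break
print("down",z,f,arm.current_t())
arm.grip(.088);arm.move_l(W(X,Y,.16),feed=.15)
print(arm.current_t(),arm.current_width())
cv2.imwrite("pics/w4.png",arm.snapshot("wrist")[:,:,::-1])
cv2.imwrite("pics/s4.png",arm.snapshot("side")[150:380,200:480,::-1].repeat(2,0).repeat(2,1))
```

```text
23.4083 0.05581584283979456
down 0.011800000000000001 [-1.20342972 -0.51075747  5.24366213] 27.9833
29.7833 0.08791264230274434
```

View pics/w4.png

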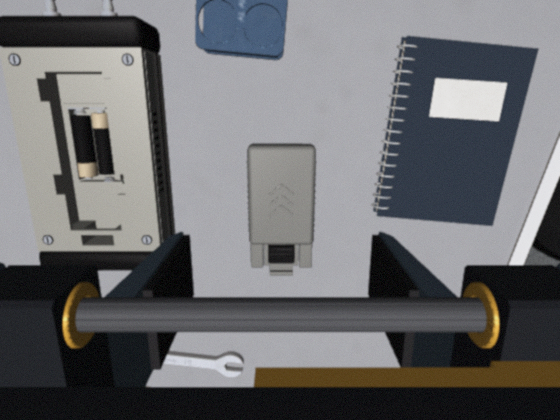

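View pics/s4.png

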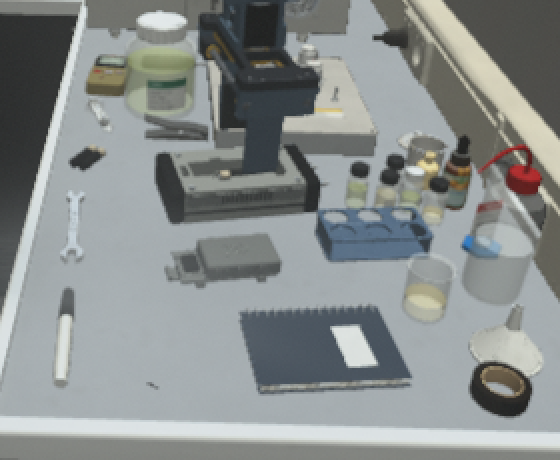

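The wrist view shows the cover flat and right side up at about (281,205). The bay is open with its cells in view, and the gripper is clear. In the side view the cover lies at (225,257) and the visible bystanders are where they were, so I'm handing in.

Run:
```python
from rig import arm
print(arm.current_t(),arm.current_force());arm.sign_off()
```

```text
29.8833 [-0.26485117  0.65515709  0.34170465]
the job is handed in; nothing more can be done
```

The battery cover is off the sampler and lies flat, right side up, on the free worktop to the right of it. I handed the job in at 29.9 s of the 43 s allowed.

- **Tab:** I felt for the pad with closed fingers. Contact came at about 57 mm height, and I pressed it about 2.9 mm down at about 12 N.
- **Slide:** The cover slid with the tab held in, at about 7 N sideways, and the vertical force peaked at 13.3 N. From the camera it moved roughly 12 mm, against the 12.5 mm aimed for.
- **Lift and placing:** I gripped the hump across its ribbed sides, and it came up freely at about 2 N. I set it down about 15 cm to the side of the sampler; the touch-down force was about 5 N.

**Last checks:** The final pictures show the cover flat with the bay open and its cells in view. The gripper was clear, with under 1 N on the wrist. The bystanders I could see looked unmoved, but I judged this by eye. The screwdriver was out of view in both final pictures, so I did not check it. The arm went nowhere near it.

**Disagreement:** My position estimates from the different views disagreed by 1 to 2 mm, which stayed within what the grasp and slide could take.

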